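Lock the pipette carrier with the wing nut

ROBOT

A 7-joint arm with a two-finger parallel gripper is mounted at the origin on the work surface. World frame = base frame: x ahead of the robot, y to its left, z up, the work surface at z = 0. Lengths are in m, angles in rad, forces in N, time in s.
With the tool pointing down it reaches from about 0.425 to 1.025 m from the base axis. Payload 9.4 kg.
Tool frame: the origin (TCP) lies midway between the tips of the shut fingers; the grasp point (between the pads) lies 19 mm behind it; y points along the fingers, x is the direction in which the jaws open and shut, and the axes are right-handed (so a half turn about y gives the same grasp; the last joint's range is limited). The gripper opens to 85 mm and grips with 20 to 120 N. Pads are 22 mm wide; open, the fingers measure 114 mm over their backs; the gripper's body (76 mm by 85 mm) begins 54 mm behind the grasp point. The pads swing forward as they close: fully open they stand 13 mm farther back than shut.
Start: joints at [1.095, 0.599, -0.003, 1.599, 0.002, 0.943, -0.08], TCP at [0.282, -0.668, 0.231] pointing down, gripper open.
Joint ranges: [-2.57, 2.57], [-0.35, 1.97], [-1.29, 1.29], [0.11, 2.56], [-1.05, 4.19], [0.11, 1.86], [-2.63, 2.63]. Speed limits (rad/s): [2.22, 2.22, 3.01, 3.01, 3.14, 3.14, 3.14].

INTERFACE

Orientations are given as a rotation vector (axis times angle).
In Python, from station import robot, optics, ticket gives the robot as it stands.
- The arm moves only by the tool servo_tool, never from a script. Its arguments are lists of equal length, an entry for each row: "delta_pos": the shift along the tool's x, y, z in mm, a list of three; "delta_rot": the turn, a rotation vector about the tool's x, y, z in rad, a list of three; "jaw": the finger opening in mm, from 0 to 85.4. In form: {"delta_pos": [[dx, dy, dz], ...], "delta_rot": [[wx, wy, wz], ...], "jaw": [jaw, ...]}. A call has 1 to 12 rows; each row is the pose to reach, as a shift and turn from the pose measured when the call began, along the tool's axes at that moment; what a row does not reach only later rows make up. A row lasts 1/12 s, in which the tool goes at most 41.7 mm and 7.16 degrees, less where a joint would pass 70% of its speed; a pose out of reach is approached as far as the arm can. A call with a gripper value outside its range is refused whole. The fingers move at their own pace and stop on an object; the grip force is fixed at half the most. Time passes only in rows, so rows that repeat a pose let the fingers close. It gives the time, the measured TCP pose, the force and the opening at its end, in the units of the state.
- robot.sense(): the state, without advancing time (a new reading comes with each control period).
- optics.camera(name): name is "scene" or "top" or "wrist"; returns the picture (400x640x3 uint8, blue, green, red); there is no depth.
- optics.calibration(name): a dict with "K" (3x3 intrinsics, pixels), "camera_from_world" (4x4, takes a point from world to camera coordinates). Camera axes: x right, y down, z forward; pixel columns grow to the right and rows downward; lengths in m; the calibration is good to about 2 mm. A picture is of the moment at which its call begins: read the wrist's pose just before it. calibration takes no time and is no camera call; for the wrist camera it gives the pose at the moment of the call.
- ticket.hand_in(): hands the job in, once; it reports no verdict.
The state is a dict: "time_s": time; "q": joint angles; "dq": joint speeds; "joint_efforts": joint torques, N m; "ee_pos": TCP position; "tcp_rot": TCP orientation; "ft_force": force on the tool from outside, world axes, zero at the start; "wrist_torque": the same for the moment, N m; "grip_width": finger opening in m.
Only numpy, scipy, OpenCV 4.12 (cv2) and the standard library are available. Lean on these libraries where they do the work, as an engineer would, in place of code of your own. Each camera call takes 0.05 s, during which the arm holds its last target. There are 200 camera calls.

TASK

On the micromanipulator stand, run the wing nut down the threaded stud until it meets the lock washer on the hex nut, then tighten it down on them to about 0.4 newton metres so that the pair is locked. The hex nut holds the carrier's setting and must not turn; leave the dish, the tip rack and the objective where they are, and let go of the wing nut when done.

Things in the scene. Friction and masses are not known exactly. Their poses are not given: they have to be found in the camera images.
- stand: Micromanipulator stand, fixed: aluminium base plate 120 x 100 x 18 mm with an upright threaded steel stud, 10 mm in diameter, whose top is 137 mm above the work surface. Origin on the stud's axis at the work surface; z up.
- carrier: Pipette carrier, fixed at a set height on the stud: aluminium block 50 x 36 x 14 mm round the stud, with an arm 100 mm long and a thin pipette holder reaching out along its +x. Origin on the stud's axis at the block's underside, about 50 mm above the work surface. The hex nut rests on the block.
- stop_nut (a joint): Turn of the hex nut from its setting (rad, 0 at the start, positive clockwise seen from above). It must stay within 0.08 rad of 0.
- wing_nut: Steel wing nut started on the stud, 0.5 to 1.6 mm above the washer. Origin on the stud's axis at its underside, z up. Flat-sided middle 26 mm long (x), 16 mm thick (y), 36 mm tall; two wings 12 mm thick along +x and -x, 50 mm over both, tips 40 mm above the underside. Grip it from above across the 16 mm thickness. It stays where it is left.
- dish: Bystander: loose round open glass dish, 90 mm across, 16 mm tall. Origin at the centre of its underside.
- tip_rack: Bystander: loose white box with blue pipette tips, 115 x 78 x 49 mm. Origin at the centre of its underside.
- objective: Bystander: loose dark microscope objective standing upright, 33 mm across, 48 mm tall. Origin at the centre of its underside.
- stud_top (a point): Top of the stud, on its axis; up to 25 mm above the wing nut. Right-hand thread: clockwise from above screws the wing nut down, 2 mm a turn. It runs at about 0.03 N m until it meets the washer; there the torque steps to about 0.27 N m and climbs with turning: 0.4 N m after about 0.15 rad, 0.65 N m after about 0.4 rad (while turning; once stopped, up to 0.15 N m less is felt).
- washer: Dark toothed lock washer lying on the hex nut, round the stud: 25 mm across, 2 mm thick, with a tab 7 mm wide out to 20 mm from the axis along its +x. Origin on the stud's axis at its underside, its top 2 mm higher. Once the wing nut bears on it, the washer turns with the wing nut as its teeth bite, and stays there when let go.
- washer_tab (a point): Point on the washer's tab, 19 mm from the stud's axis. It moves round with the washer: about 3 mm at 0.4 N m.
- stop_top (a point): Centre of the top face of the steel hex nut, on the stud's axis. The hex nut is 30 mm across corners, 14 mm tall, and sits directly on the carrier block. Its thread grips: it begins to turn with the wing nut when that is tightened to about 0.65 N m, which spoils the setting.

How it is judged:
By the outcome, as a careful person would: the job done as asked, in the order asked, and still so for the second after the job is handed in, with the robot touching nothing.
It also fails if it takes over 64 s, if anything falls off the work surface, if the arm or the gripper's body presses on something with over 40 N, if the wrist force passes 120 N, or if a joint passes its speed limit or range.

## Working session

There is one attempt and no reset: what is moved stays moved. The work goes in short steps, Python scripts to look and compute and a tool call to move; the robot and the scene stay as the last step left them, time stands still between calls to the robot, and variables do not carry over. Pictures are saved under pics/ and viewed, about 8 in all and at most 12, crops included, and the job is handed in when it is done.

Besides the shell and the picture viewer there is one more tool, called after "Request:" as name(argument=value, ...) on one line, values as JSON. servo_tool: Moves the arm, as the interface text tells. Its arguments: {"type":"object","properties":{"delta_pos":{"type":"array","items":{"type":"array","items":{"type":"number"}}},"delta_rot":{"type":"array","items":{"type":"array","items":{"type":"number"}}},"jaw":{"type":"array","items":{"type":"number"}}},"required":["delta_pos","delta_rot","jaw"]}

```bash
mkdir -p pics; cat > h.py <<'E'
import numpy as np, cv2
from scipy.spatial.transform import Rotation as R
from station import robot, optics, ticket
def px(name,P):
    c=optics.calibration(name);T=np.array(c["camera_from_world"]);K=np.array(c["K"])
    p=K@(T[:3,:3]@np.array(P)+T[:3,3]);return p[:2]/p[2]
def ray(name,u,v,z,c=None):
    c=c or optics.calibration(name);T=np.array(c["camera_from_world"]);K=np.array(c["K"])
    d=T[:3,:3].T@np.linalg.solve(K,[u,v,1]);o=-T[:3,:3].T@T[:3,3]
    return o+d*(z-o[2])/d[2]
def st():
    s=robot.sense();np.set_printoptions(precision=4,suppress=True)
    r=R.from_rotvec(s["tcp_rot"]).as_matrix()
    print(s["time_s"],"pos",np.array(s["ee_pos"]),"F",np.array(s["ft_force"]),"M",np.array(s["wrist_torque"]),"w",s["grip_width"],"q",np.array(s["q"]))
    return s,r
E
python3 - <<'E'
from h import *
s,r=st();print(r)
a=optics.camera("scene");b=optics.camera("top")
cv2.imwrite("pics/a.png",np.vstack([cv2.resize(a,(480,300)),cv2.resize(b,(480,300))]))
cv2.imwrite("pics/s.png",a);cv2.imwrite("pics/t.png",b)
for n in("scene","top"):
  c=optics.calibration(n);T=np.array(c["camera_from_world"]);print(n,-T[:3,:3].T@T[:3,3],T[2,:3],np.array(c["K"])[0])
E
```

```text
0.0 pos [ 0.2813 -0.6677  0.2304] F [-0.6521 -0.0164 -0.3352] M [ 0.0337 -0.0381  0.006 ] w 0.08544739649408241 q [ 1.0953  0.6001 -0.0025  1.6001  0.0018  0.9429 -0.0798]
[[ 0.3883 -0.0008  0.9215]
 [-0.9215  0.0014  0.3883]
 [-0.0016 -1.     -0.0002]]
scene [0.8228 0.4621 0.718 ] [-0.3544 -0.5683 -0.7426] [404.4784   0.     320.0964]
top [0.342  0.0109 1.2349] [ 0.1399 -0.0178 -0.99  ] [514.3159   0.     319.2794]
```

View pics/a.png

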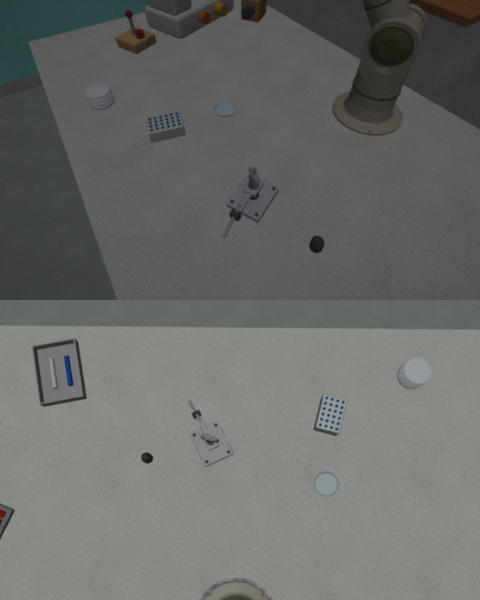

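Scene view: the stand is at about (254,180) and the objective at (317,244). In the top view the stand is at (210,440), with the rack and dish to the right. Next I'll crop closer.

```bash
python3 - <<'E'
from h import *
a=cv2.imread("pics/s.png");b=cv2.imread("pics/t.png")
A=cv2.resize(a[200:320,280:400],(600,600),interpolation=cv2.INTER_CUBIC)[:,:400*600//400]
A=cv2.resize(a[205:305,290:390],(400,400),interpolation=cv2.INTER_CUBIC)
B=cv2.resize(b[130:230,230:330],(400,400),interpolation=cv2.INTER_CUBIC)
cv2.imwrite("pics/b.png",cv2.convertScaleAbs(np.hstack([A,B]),alpha=1.6))
print(ray("top",279,185,.13),ray("top",281,190,0.01))
E
```

```text
[0.53957609 0.07882945 0.13      ] [0.5488076  0.08125293 0.01      ]
```

View pics/b.png

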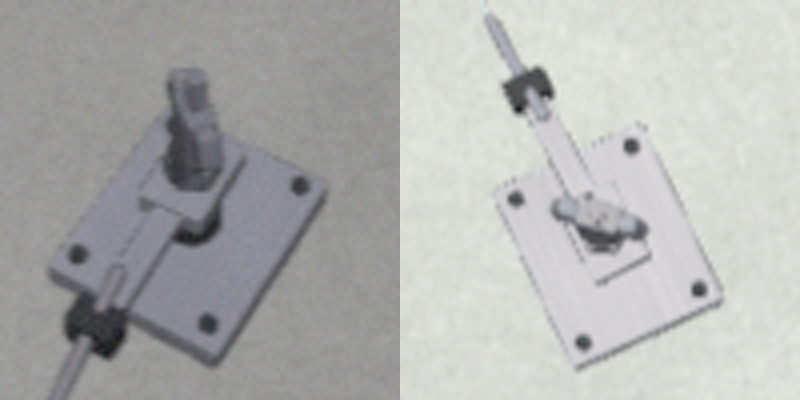

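Top crop: the wing nut's wings run from about px (271,182) to (290,187), centre near (280.3,184.5). The carrier arm points up and to the left.

```bash
python3 - <<'E'
from h import *
s,r=st()
p=ray("top",270.75,182,.115);q=ray("top",290,187,.115);d=p-q
print(p,q,np.linalg.norm(d),"wing yaw",np.arctan2(d[1],d[0]))
print("tool x yaw",np.arctan2(r[1,0],r[0,0]))
# scene check: wing tops crop (188,72)->px (337,223); 
print(px("scene",(p+q)/2),px("top",(p+q)/2))
for n,u,v in(("obj",147*4/3,158*4/3),("dish",326*4/3,184*4/3),("rack",331*4/3,115*4/3)):print(n,ray("top",u,v,.03))
c=optics.calibration("wrist");T=np.array(c["camera_from_world"]);
o=-T[:3,:3].T@T[:3,3];print("wristcam in tool",r.T@(o-s["ee_pos"]),r.T@T[:3,:3].T,c["K"][0])
t=np.array([.54,.078,.26]);print("shift mm",r.T@(t-s["ee_pos"])*1000)
E
```

```text
0.1 pos [ 0.2814 -0.6677  0.2305] F [0.0516 0.1307 0.2046] M [-0.0292  0.0006  0.051 ] w 0.08543237680317847 q [ 1.0953  0.6001 -0.0025  1.6     0.0018  0.9429 -0.0798]
[0.5489 0.098  0.115 ] [0.5379 0.0555 0.115 ] 0.04399074484859656 wing yaw 1.3166736366193206
tool x yaw -1.1719369213150788
[338.1026 228.2644] [280.3717 184.4991]
obj [0.4955 0.2792 0.03  ]
dish [ 0.4149 -0.2819  0.03  ]
rack [ 0.6363 -0.3049  0.03  ]
wristcam in tool [ 0.0001 -0.1419  0.0679] [[ 1.      0.0006  0.0001]
 [ 0.     -0.2749  0.9615]
 [ 0.0006 -0.9615 -0.2749]] [284.8583   0.     319.925 ]
shift mm [-586.7967  -28.7764  527.9599]
```

Request:
servo_tool(delta_pos=[[-587,-20,528],[-587,-20,528],[-587,-20,528],[-587,-20,528],[-587,-20,528],[-587,-20,528],[-587,-20,528],[-587,-20,528],[-587,-20,528],[-587,-20,528],[-587,-20,528],[-587,-20,528]], delta_rot=[[0,-0.92,0],[0,-0.92,0],[0,-0.92,0],[0,-0.92,0],[0,-0.92,0],[0,-0.92,0],[0,-0.92,0],[0,-0.92,0],[0,-0.92,0],[0,-0.92,0],[0,-0.92,0],[0,-0.92,0]], jaw=[85,85,85,85,85,85,85,85,85,85,85,85])

```text
time_s: 1.1
ee_pos: [0.4451, -0.1939, 0.2439]
tcp_rot: [-1.561, 0.199, -0.197]
ft_force: [1.6, 0.2, -0.1]
grip_width: 0.0851
```

```bash
cat > to.py <<'E'
from h import *
import sys
x,y,z,yaw=map(float,sys.argv[1:5])
s,r=st()
X=np.array([np.cos(yaw),np.sin(yaw),0]);Y=np.array([0,0,-1.]);D=np.c_[X,Y,np.cross(X,Y)]
print("shift",(r.T@(np.array([x,y,z])-s["ee_pos"])*1000).round(1),"rot",R.from_matrix(r.T@D).as_rotvec().round(4),"yaw now",np.arctan2(r[1,0],r[0,0]))
E
python3 to.py .543 .077 .25 -.254
```

```text
1.1 pos [ 0.4451 -0.1939  0.2439] F [ 1.5764  0.2007 -0.1289] M [-0.0396 -0.1077  0.0195] w 0.08514346766123923 q [ 0.562   0.3156 -0.3428  2.1046  0.153   0.7456 -0.1303]
shift [ 27.1  -5.8 286.8] rot [-0.001   0.0017 -0.0011] yaw now -0.2523455594345951
```

Request:
servo_tool(delta_pos=[[27,-6,287],[27,-6,287],[27,-6,287],[27,-6,287],[27,-6,287],[27,-6,287],[27,-6,287],[27,-6,287],[27,-6,287],[27,-6,287],[27,-6,287],[27,-6,287]], delta_rot=[[0,0,0],[0,0,0],[0,0,0],[0,0,0],[0,0,0],[0,0,0],[0,0,0],[0,0,0],[0,0,0],[0,0,0],[0,0,0],[0,0,0]], jaw=[85,85,85,85,85,85,85,85,85,85,85,85])

```text
time_s: 2.1
ee_pos: [0.5426, 0.0754, 0.2501]
tcp_rot: [-1.561, 0.201, -0.199]
ft_force: [0.0, 0.4, -0.4]
grip_width: 0.0849
```

```bash
python3 - <<'E'
from h import *
import json
s,r=st();c=optics.calibration("wrist");a=optics.camera("wrist")
json.dump({k:np.array(c[k]).tolist() for k in("K","camera_from_world")},open("c1.json","w"))
cv2.imwrite("pics/w1.png",a)
p=px("wrist",[.543,.077,.1]);print(p)
u,v=p.astype(int);u0=max(0,u-100);v0=max(0,min(v-90,220));print(u0,v0)
cv2.imwrite("pics/w1c.png",cv2.convertScaleAbs(cv2.resize(a[v0:v0+180,u0:u0+200],None,fx=3.2,fy=3.2,interpolation=cv2.INTER_CUBIC),alpha=1.3))
E
```

```text
2.1 pos [0.5426 0.0754 0.2501] F [ 0.0242  0.3853 -0.4381] M [-0.0128 -0.033  -0.009 ] w 0.08490906636502515 q [ 0.0464  0.3892 -0.39    1.9684  0.1973  0.8214 -0.7073]
[321.3413 179.7141]
221 89
```

View pics/w1c.png

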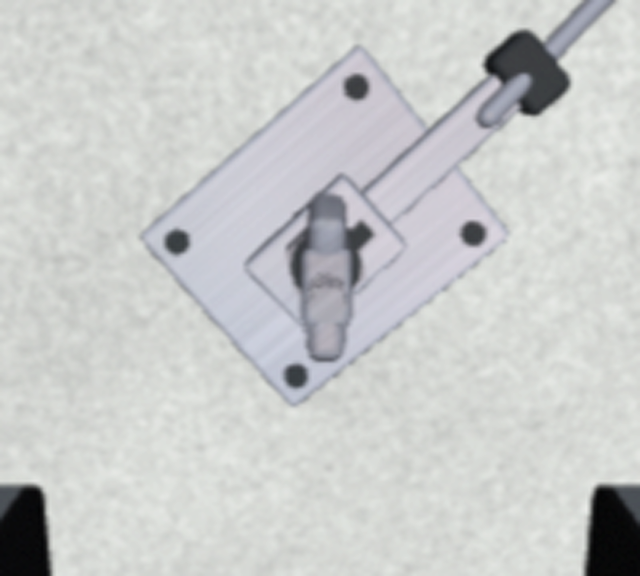

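The wrist crop shows the nut edge-on, with its wings from crop (328,200) to (325,355). It's almost centred laterally and the washer tab shows at (355,240). I'll fit the nut model by reprojection.

```bash
python3 - <<'E'
from h import *
import json
c=json.load(open("c1.json"));T=np.array(c["camera_from_world"]);K=np.array(c["K"])
def P(p):
    q=K@(T[:3,:3]@np.array(p)+T[:3,3]);return ((q[:2]/q[2])-[221,89])*3.2
x0,y0,yaw=.543,.077,1.317
w=np.array([np.cos(yaw),np.sin(yaw)])
a=cv2.imread("pics/w1c.png")
# tool z direction?
for n,off,z in(("stud",0,.137),("axis.117",0,.117),("washer",0,.080),("tip+ top",.025,.121),("tip- top",-.025,.121),("mid+",.013,.117),("mid-",-.013,.117),("base+",.013,.081)):
    print(n,P([x0+w[0]*off,y0+w[1]*off,z]).round(0))
def draw(x0,y0,yaw,col):
    R2=np.array([[np.cos(yaw),-np.sin(yaw)],[np.sin(yaw),np.cos(yaw)]])
    def poly(pts,z):
        q=[P([*(R2@np.array(p)+[x0,y0]),z]) for p in pts]
        cv2.polylines(a,[np.array(q).round().astype(np.int32)],True,col,1,cv2.LINE_AA)
    poly([(.013,.008),(.013,-.008),(-.013,-.008),(-.013,.008)],.117)
    poly([(.025,.006),(.025,-.006),(-.025,-.006),(-.025,.006)],.121)
    poly([(.0125*np.cos(t),.0125*np.sin(t)) for t in np.linspace(0,6.28,30)],.080)
    poly([(.005*np.cos(t),.005*np.sin(t)) for t in np.linspace(0,6.28,30)],.137)
draw(.543,.077,1.317,(0,0,255))
cv2.imwrite("pics/ov.png",cv2.resize(a[130:430,180:480],None,fx=2,fy=2))
E
```

```text
stud [322. 318.]
axis.117 [322. 302.]
washer [321. 277.]
tip+ top [322. 224.]
tip- top [322. 383.]
mid+ [322. 261.]
mid- [322. 342.]
base+ [321. 241.]
```

View pics/ov.png

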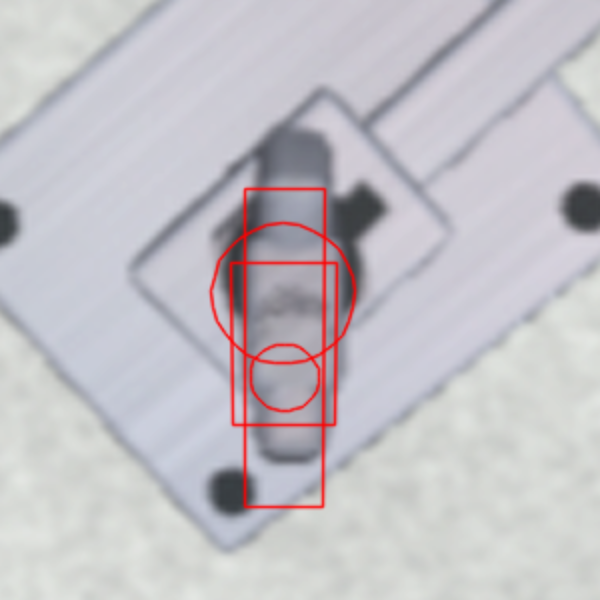

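The overlay puts the nut about 4.3 mm along tool +z and 1.1 mm along tool +x from my guess, so roughly (0.545,0.081). q7 falls as the tool turns clockwise. I'll flip the tool half a turn counter-clockwise first, which leaves about 5 rad for tightening in one grasp, and then look again from the opposite side.

Request:
servo_tool(delta_pos=[[1,0,6],[1,0,6],[1,0,6],[1,0,6],[1,0,6],[1,0,6],[1,0,6],[1,0,6],[1,0,6],[1,0,6],[1,0,6],[1,0,6]], delta_rot=[[0,-1.57,0],[0,-1.57,0],[0,-1.57,0],[0,-1.57,0],[0,-1.57,0],[0,-1.57,0],[0,-1.57,0],[0,-1.57,0],[0,-1.57,0],[0,-1.57,0],[0,-1.57,0],[0,-1.57,0]], jaw=[60,60,60,60,60,60,60,60,60,60,60,60])

```text
time_s: 3.15
ee_pos: [0.5451, 0.0799, 0.2503]
tcp_rot: [-1.343, -0.971, 0.972]
ft_force: [0.1, -1.2, -0.2]
grip_width: 0.0601
```

```bash
python3 to.py .545 .081 .22 2.888
```

```text
3.15 pos [0.5451 0.0799 0.2503] F [ 0.1138 -1.158  -0.2092] M [-0.0004  0.0082  0.0007] w 0.06011648832365617 q [ 0.311   0.4679 -0.7877  1.9461  0.4203  0.8987  0.5603]
shift [ 1.1 30.3  0.4] rot [-0.0009 -1.636   0.0005] yaw now 1.2519589517718093
```

Request:
servo_tool(delta_pos=[[1,20,0],[1,20,0],[1,20,0],[1,20,0],[1,20,0],[1,20,0],[1,20,0],[1,20,0],[1,20,0],[1,20,0],[1,20,0],[1,20,0]], delta_rot=[[0,-1.63,0],[0,-1.63,0],[0,-1.63,0],[0,-1.63,0],[0,-1.63,0],[0,-1.63,0],[0,-1.63,0],[0,-1.63,0],[0,-1.63,0],[0,-1.63,0],[0,-1.63,0],[0,-1.63,0]], jaw=[50,50,50,50,50,50,50,50,50,50,50,50])

```text
time_s: 4.15
ee_pos: [0.5454, 0.0795, 0.2303]
tcp_rot: [-0.396, -2.007, 2.008]
ft_force: [0.6, -0.1, -0.0]
grip_width: 0.0499
```

Request:
servo_tool(delta_pos=[[0,0,0],[0,0,0],[0,0,0]], delta_rot=[[0,-0.14,0],[0,-0.14,0],[0,-0.14,0]], jaw=[50,50,50])

```text
time_s: 4.4
ee_pos: [0.5453, 0.0784, 0.23]
tcp_rot: [-0.264, -2.085, 2.087]
ft_force: [0.1, -0.3, 0.1]
grip_width: 0.0504
```

```bash
cat > ov.py <<'E'
from h import *
import json,sys
# usage: out x0 y0 wingyaw
out=sys.argv[1];x0,y0,yaw=map(float,sys.argv[2:5])
s,r=st();print("yaw",np.arctan2(r[1,0],r[0,0]))
c=optics.calibration("wrist");I=optics.camera("wrist");cv2.imwrite("pics/raw_%s.png"%out,I)
json.dump({k:np.array(c[k]).tolist() for k in("K","camera_from_world")},open(out+".json","w"))
u,v=px("wrist",[x0,y0,.1]).astype(int);u0,v0=u-50,max(0,min(v-50,300));f=6
a=cv2.convertScaleAbs(cv2.resize(I[v0:v0+100,u0:u0+100],None,fx=f,fy=f,interpolation=cv2.INTER_CUBIC),alpha=1.3)
P=lambda p:(px("wrist",p)-[u0,v0]+.5)*f
R2=np.array([[np.cos(yaw),-np.sin(yaw)],[np.sin(yaw),np.cos(yaw)]])
def poly(pts,z,col):
    q=[P([*(R2@np.array(p)+[x0,y0]),z]) for p in pts]
    cv2.polylines(a,[np.array(q).round().astype(np.int32)],True,col,1,cv2.LINE_AA)
C=lambda R:[(R*np.cos(t),R*np.sin(t)) for t in np.linspace(0,6.28,40)]
b=lambda x,y:[(x,y),(x,-y),(-x,-y),(-x,y)]
poly(b(.013,.008),.117,(0,0,255));poly(b(.025,.006),.121,(0,255,255));poly(C(.0125),.080,(0,255,0));poly(C(.005),.137,(255,0,0))
poly(b(.025,.00001),.100,(255,0,255))
cv2.imwrite("pics/%s.png"%out,a)
A=np.array([P([x0+d,y0+e,.11]) for d,e in((0,0),(.001,0),(0,.001))]);print("px/mm x,y",A[1]-A[0],A[2]-A[0])
E
python3 ov.py w2 .5452 .0809 1.317
```

```text
4.4 pos [0.5453 0.0784 0.23  ] F [ 0.0828 -0.3383  0.0553] M [ 0.0272 -0.0186  0.0178] w 0.05038772925117225 q [ 0.5279  0.6622 -1.2018  1.9561  0.7239  1.0462  1.8833]
yaw 2.888159037809141
px/mm x,y [-6.0794  1.5237] [1.5829 5.8546]
```

View pics/w2.png

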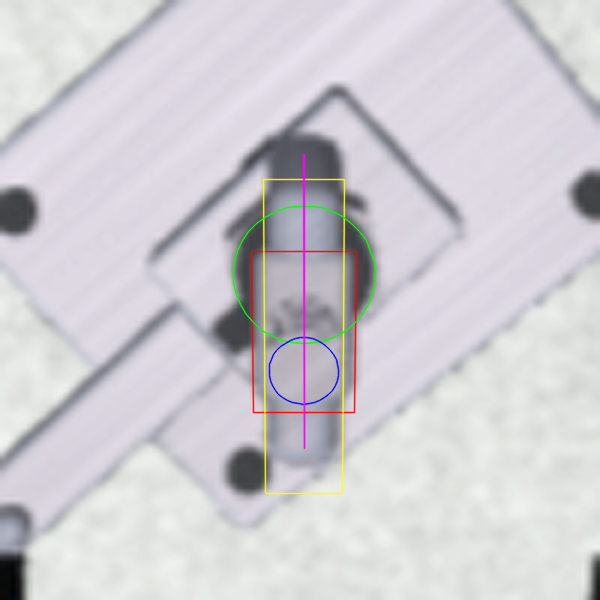

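Seen from the other side, the yaw matches and the washer agrees laterally. The along-wing error has opposite sign (about 1.5 mm), so averaging the two views gives an axis of about (0.5449,0.0800). Going down.

```bash
python3 to.py .5449 .080 .087 2.888
```

```text
4.45 pos [0.5454 0.0787 0.2302] F [0.3322 0.1688 0.2696] M [ 0.0059  0.0176 -0.0058] w 0.0501154006592278 q [ 0.5272  0.6617 -1.2014  1.956   0.7236  1.046   1.8818]
shift [  0.7 143.2  -1.3] rot [-0.0009 -0.0011  0.0009] yaw now 2.88694145377623
```

Request:
servo_tool(delta_pos=[[0.7,30,-1.3],[0.7,60,-1.3],[0.7,90,-1.3],[0.7,110,-1.3],[0.7,130,-1.3],[0.7,140,-1.3],[0.7,143,-1.3],[0.7,143,-1.3],[0.7,143,-1.3]], delta_rot=[[0,0,0],[0,0,0],[0,0,0],[0,0,0],[0,0,0],[0,0,0],[0,0,0],[0,0,0],[0,0,0]], jaw=[50,50,50,50,50,50,50,50,50])

```text
time_s: 5.2
ee_pos: [0.5453, 0.0803, 0.0881]
tcp_rot: [-0.268, -2.085, 2.086]
ft_force: [0.8, -0.6, 0.4]
grip_width: 0.0503
```

```bash
python3 ov.py w3 .5449 .0800 1.317; python3 - <<'E'
from h import *
a=optics.camera("scene");u,v=px("scene",[.545,.08,.12]).astype(int)
b=cv2.convertScaleAbs(cv2.resize(a[v-50:v+50,u-50:u+50],None,fx=4,fy=4,interpolation=cv2.INTER_CUBIC),alpha=1.5)
w=cv2.imread("pics/w3.png");w=cv2.resize(w,(400,int(w.shape[0]*400/w.shape[1])))
H=max(w.shape[0],400);o=np.zeros((H,800,3),np.uint8);o[:400,:400]=b;o[:w.shape[0],400:]=w
cv2.imwrite("pics/d.png",o)
E
```

```text
5.2 pos [0.5453 0.0803 0.0881] F [ 0.7892 -0.5844  0.4186] M [ 0.0107 -0.0829  0.0012] w 0.05027210880860645 q [ 0.3964  0.8164 -1.0131  2.0745  0.9814  0.8393  1.6654]
yaw 2.885980734326586
px/mm x,y [-12.2537   2.8456] [ 3.2123 10.9114]
```

View pics/d.png

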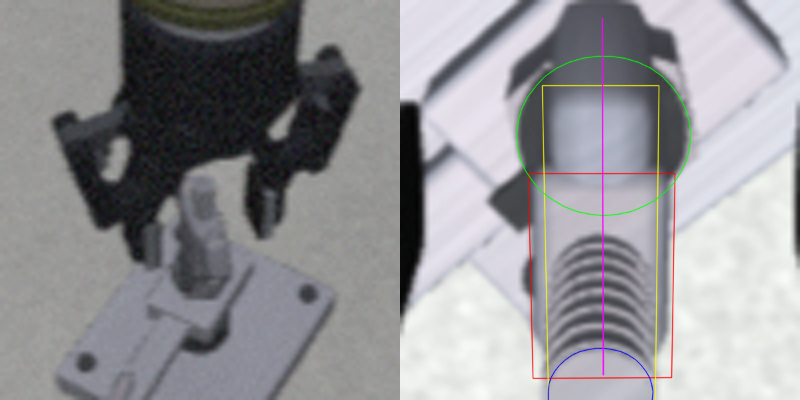

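The fingers straddle the nut, and the projected stud top and body match the image to within half a millimetre. Closing.

Request:
servo_tool(delta_pos=[[0.3,0,0],[0.3,0,0],[0.3,0,0],[0.3,0,0],[0.3,0,0],[0.3,0,0],[0.3,0,0],[0.3,0,0]], delta_rot=[[0,0,0],[0,0,0],[0,0,0],[0,0,0],[0,0,0],[0,0,0],[0,0,0],[0,0,0]], jaw=[10,10,10,10,10,10,10,10])

```text
time_s: 5.97
ee_pos: [0.5461, 0.0801, 0.0891]
tcp_rot: [-0.271, -2.086, 2.087]
ft_force: [1.7, -1.7, 6.3]
grip_width: 0.0151
```

```bash
python3 to.py .5449 .080 .088 2.888
```

```text
5.9667 pos [0.5461 0.0801 0.0891] F [ 1.7194 -1.7417  6.2601] M [-0.3883 -0.2419 -0.0493] w 0.01512307743454833 q [ 0.397   0.8147 -1.0136  2.074   0.9821  0.8393  1.6649]
shift [1.2 1.1 0.5] rot [-0.0001 -0.0025 -0.0027] yaw now 2.885487687904101
```

Gripped at 15.1 mm. First turn is 1.2 rad; contact can't come before about 1.57.

Request:
servo_tool(delta_pos=[[0.2,0.1,0],[0.2,0.1,0],[0.2,0.2,0],[0.2,0.2,0],[0.2,0.2,0],[0.2,0.3,0],[0.2,0.3,0],[0.2,0.3,0],[0.2,0.4,0],[0.2,0.4,0],[0.2,0.4,0],[0.2,0.4,0]], delta_rot=[[0,0.11,0],[0,0.22,0],[0,0.33,0],[0,0.44,0],[0,0.55,0],[0,0.66,0],[0,0.77,0],[0,0.88,0],[0,0.99,0],[0,1.1,0],[0,1.2,0],[0,1.2,0]], jaw=[10,10,10,10,10,10,10,10,10,10,10,10])

```text
time_s: 6.97
ee_pos: [0.5454, 0.0813, 0.089]
tcp_rot: [-1.156, -1.293, 1.289]
ft_force: [-1.9, 3.9, -1.8]
grip_width: 0.0149
```

```bash
python3 to.py .5458 .080 .088 1.688
```

```text
6.9667 pos [0.5454 0.0813 0.089 ] F [-1.8805  3.8602 -1.8088] M [ 1.0244  0.6117 -0.0269] w 0.014911543193652755 q [ 0.2416  0.7026 -0.7364  2.0843  0.7938  0.6554  0.6412]
shift [-1.3  1.  -0.2] rot [ 0.0025 -0.0059 -0.    ] yaw now 1.6821325747168105
```

Request:
servo_tool(delta_pos=[[0,0.1,0],[0,0.1,0],[0,0.1,0],[0,0.1,0]], delta_rot=[[0,0.1,0],[0,0.2,0],[0,0.3,0],[0,0.3,0]], jaw=[10,10,10,10])

```text
time_s: 7.3
ee_pos: [0.5454, 0.0818, 0.0889]
tcp_rot: [-1.294, -1.071, 1.067]
ft_force: [0.1, 2.5, -2.5]
grip_width: 0.0149
```

```bash
cat > m.py <<'E'
from h import *
L=[]
for i in range(5):
    s=robot.sense();L.append(np.r_[s["ft_force"],s["wrist_torque"]]);
    if i<4: optics.camera("wrist")
L=np.array(L);np.set_printoptions(precision=3,suppress=True)
r=R.from_rotvec(s["tcp_rot"]).as_matrix();y=np.arctan2(r[1,0],r[0,0])
print("t",s["time_s"],"pos",np.array(s["ee_pos"]),"turned",(2.886-y)%(2*np.pi),"q7",s["q"][6],"w",s["grip_width"],"\nMz",L[:,5],"mean",L.mean(0),"axisM",-L[:,3:].mean(0)@r[:,1])
E
python3 m.py
```

```text
t 7.5 pos [0.545 0.082 0.089] turned 1.4995468406481418 q7 0.4038372299035569 w 0.015139062910036838 
Mz [-0.037 -0.028 -0.056 -0.015  0.062] mean [-0.574  3.05  -1.242  0.714  0.137 -0.015] axisM -0.016963867310125127
```

Request:
servo_tool(delta_pos=[[0,0.1,0],[0,0.1,0],[0,0.1,0]], delta_rot=[[0,0.1,0],[0,0.17,0],[0,0.17,0]], jaw=[10,10,10])

```text
time_s: 7.75
ee_pos: [0.5455, 0.0819, 0.0888]
tcp_rot: [-1.357, -0.947, 0.942]
ft_force: [-0.1, 3.5, -1.3]
grip_width: 0.0149
```

```bash
python3 m.py
```

```text
t 7.95 pos [0.545 0.082 0.089] turned 1.6664021399726976 q7 0.27310926229397176 w 0.014863922024664493 
Mz [-0.059 -0.026 -0.032  0.02   0.041] mean [-0.457  3.066 -0.672  0.746  0.11  -0.011] axisM -0.013290364913830998
```

Request:
servo_tool(delta_pos=[[0,0.1,0],[0,0.1,0],[0,0.1,0]], delta_rot=[[0,0.1,0],[0,0.18,0],[0,0.18,0]], jaw=[10,10,10])

```text
time_s: 8.2
ee_pos: [0.5456, 0.0821, 0.0887]
tcp_rot: [-1.415, -0.811, 0.806]
ft_force: [-0.9, 3.9, -2.6]
grip_width: 0.0153
```

```bash
python3 m.py
```

```text
t 8.4 pos [0.546 0.082 0.089] turned 1.8431656679638093 q7 0.1369181834177773 w 0.015388492202681205 
Mz [ 0.014 -0.045 -0.062  0.     0.031] mean [-0.077  3.769 -0.684  0.851  0.01  -0.013] axisM -0.014942903060412101
```

Request:
servo_tool(delta_pos=[[0,0.1,0],[0,0.1,0],[0,0.1,0]], delta_rot=[[0,0.1,0],[0,0.18,0],[0,0.18,0]], jaw=[10,10,10])

```text
time_s: 8.65
ee_pos: [0.5458, 0.0823, 0.0887]
tcp_rot: [-1.464, -0.676, 0.67]
ft_force: [0.3, 3.9, -1.8]
grip_width: 0.0152
```

```bash
python3 m.py
```

```text
t 8.85 pos [0.546 0.082 0.089] turned 2.020057535933235 q7 0.0031574732155963113 w 0.015209422747660177 
Mz [-0.004  0.004  0.005  0.014  0.054] mean [ 0.335  3.297 -0.349  0.921 -0.09   0.014] axisM 0.011854796633085689
```

Request:
servo_tool(delta_pos=[[0,0.1,0],[0,0.1,0],[0,0.1,0]], delta_rot=[[0,0.1,0],[0,0.18,0],[0,0.18,0]], jaw=[10,10,10])

```text
time_s: 9.1
ee_pos: [0.5459, 0.0824, 0.0886]
tcp_rot: [-1.503, -0.539, 0.533]
ft_force: [0.0, 3.9, -1.5]
grip_width: 0.0149
```

```bash
python3 m.py
```

```text
t 9.3 pos [0.546 0.082 0.089] turned 2.196920770158249 q7 -0.12810543894694082 w 0.014910600156375117 
Mz [-0.047 -0.043 -0.028  0.018 -0.019] mean [ 0.843  4.043 -0.556  0.95  -0.2   -0.024] axisM -0.02645521704437523
```

Request:
servo_tool(delta_pos=[[0,0.1,0],[0,0.1,0],[0,0.1,0]], delta_rot=[[0,0.1,0],[0,0.18,0],[0,0.18,0]], jaw=[10,10,10])

```text
time_s: 9.55
ee_pos: [0.5462, 0.0825, 0.0885]
tcp_rot: [-1.533, -0.401, 0.395]
ft_force: [2.3, 4.2, -1.2]
grip_width: 0.0149
```

```bash
python3 m.py
```

```text
t 9.75 pos [0.546 0.083 0.089] turned 2.373794405948763 q7 -0.2568800406387961 w 0.01506063616012083 
Mz [-0.051  0.006 -0.075 -0.033  0.022] mean [ 1.792  4.008 -0.441  0.95  -0.361 -0.026] axisM -0.028865167031468096
```

Request:
servo_tool(delta_pos=[[-0.3,0.1,-0.6],[-0.5,0.1,-0.9],[-0.5,0.1,-0.9]], delta_rot=[[0,0.1,0],[0,0.18,0],[0,0.18,0]], jaw=[10,10,10])

```text
time_s: 10.0
ee_pos: [0.5464, 0.0825, 0.0885]
tcp_rot: [-1.552, -0.263, 0.255]
ft_force: [1.0, 7.0, -1.5]
grip_width: 0.015
```

```bash
python3 m.py
```

```text
t 10.2 pos [0.546 0.082 0.088] turned 2.5508821710909793 q7 -0.38228159093245206 w 0.015037841986127572 
Mz [ 0.009 -0.053 -0.049  0.032  0.01 ] mean [ 1.155  6.845 -0.692  1.544 -0.326 -0.01 ] axisM -0.015441420510105662
```

The pads hold the nut about 1.15 mm off-centre along the wing, so the TCP circles the true axis (0.5464,0.0812). The side forces are harmless and I'm continuing.

Request:
servo_tool(delta_pos=[[0.2,0.1,0],[0.2,0.1,0],[0.2,0.1,0]], delta_rot=[[0,0.1,0],[0,0.18,0],[0,0.18,0]], jaw=[10,10,10])

```text
time_s: 10.45
ee_pos: [0.5466, 0.0826, 0.0884]
tcp_rot: [-1.564, -0.125, 0.117]
ft_force: [1.6, 2.7, -1.0]
grip_width: 0.015
```

```bash
python3 m.py
```

```text
t 10.65 pos [0.547 0.083 0.088] turned 2.7280106284841388 q7 -0.5062626606936901 w 0.014957383377998814 
Mz [ 0.074 -0.005 -0.022 -0.067  0.006] mean [ 1.539  4.183 -0.106  0.957 -0.321 -0.003] axisM -0.005403999985969441
```

Request:
servo_tool(delta_pos=[[0.2,0.1,0],[0.2,0.1,0],[0.2,0.1,0]], delta_rot=[[0,0.1,0],[0,0.18,0],[0,0.18,0]], jaw=[10,10,10])

```text
time_s: 10.9
ee_pos: [0.5469, 0.0826, 0.0884]
tcp_rot: [-1.567, 0.015, -0.021]
ft_force: [1.2, 4.2, 1.2]
grip_width: 0.0148
```

```bash
python3 m.py
```

```text
t 11.1 pos [0.547 0.083 0.088] turned 2.9049478380330647 q7 -0.6279604254793976 w 0.014728118448749616 
Mz [0.233 0.143 0.151 0.11  0.192] mean [ 1.292  3.791  1.166  0.832 -0.335  0.166] axisM 0.16331746358296415
```

Contact: Mz rose to 0.166 (stopped reading). Small steps from here.

Request:
servo_tool(delta_pos=[[0,0,0],[0,0,0],[0,0,0]], delta_rot=[[0,0.03,0],[0,0.06,0],[0,0.06,0]], jaw=[10,10,10])

```text
time_s: 11.35
ee_pos: [0.547, 0.0826, 0.0884]
tcp_rot: [-1.566, 0.06, -0.067]
ft_force: [1.7, 4.2, 0.5]
grip_width: 0.0149
```

```bash
python3 m.py
```

```text
t 11.55 pos [0.547 0.083 0.088] turned 2.9644912908155288 q7 -0.6684649077856829 w 0.014904626249990128 
Mz [0.38  0.339 0.368 0.293 0.367] mean [ 1.751  3.616  1.345  0.794 -0.38   0.349] axisM 0.3473884975769717
```

```bash
python3 - <<'E'
from h import *
import json
c=optics.calibration("wrist");I=optics.camera("wrist");cv2.imwrite("pics/raw_w4.png",I)
json.dump({k:np.array(c[k]).tolist() for k in("K","camera_from_world")},open("w4.json","w"))
out=[]
for nm,im in(("w3",cv2.imread("pics/raw_w3.png")),("w4",I)):
    c=json.load(open(nm+".json"));T=np.array(c["camera_from_world"]);K=np.array(c["K"])
    def P(p):
        q=K@(T[:3,:3]@np.array(p)+T[:3,3]);return q[:2]/q[2]
    u,v=P([.5464,.0812,.081]).astype(int);u0,v0=u-40,v-40;print(nm,u0,v0)
    a=cv2.convertScaleAbs(cv2.resize(im[v0:v0+80,u0:u0+80],(400,400),interpolation=cv2.INTER_CUBIC),alpha=1.4)
    for th in np.arange(-3.2,3.2,.2):
        p=(P([.5464+.02*np.cos(th),.0812+.02*np.sin(th),.082])-[u0,v0]+.5)*5
        cv2.circle(a,tuple(p.round().astype(int)),1,(0,0,255) if abs(th)>.01 else (0,255,0),-1)
    out.append(a)
cv2.imwrite("pics/tab.png",np.hstack(out))
E
```

```text
w3 276 204
w4 281 201
```

View pics/tab.png

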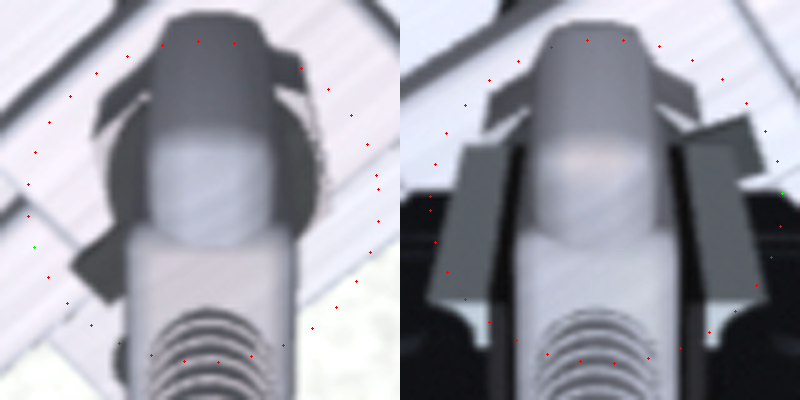

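Left is before (tab tip edge (70,265)–(108,300)), right is now ((746,115)–(765,172)). The tab has turned by roughly 0.2 rad. I'll zoom in to measure it properly.

```bash
python3 - <<'E'
import cv2,numpy as np
a=cv2.imread("pics/raw_w3.png");b=cv2.imread("pics/raw_w4.png")
def z(im,u,v,n=20): 
    return cv2.convertScaleAbs(cv2.resize(im[v:v+n,u:u+n],(400,400),interpolation=cv2.INTER_CUBIC),alpha=1.4)
# w3 crop tab ~ raw 276+90/5=294, 204+280/5=260 ; w4 281+345/5=350,201+145/5=230
cv2.imwrite("pics/tz.png",np.hstack([z(a,286,248),z(b,338,220)]))
E
```

```text
(no output)
```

View pics/tz.png

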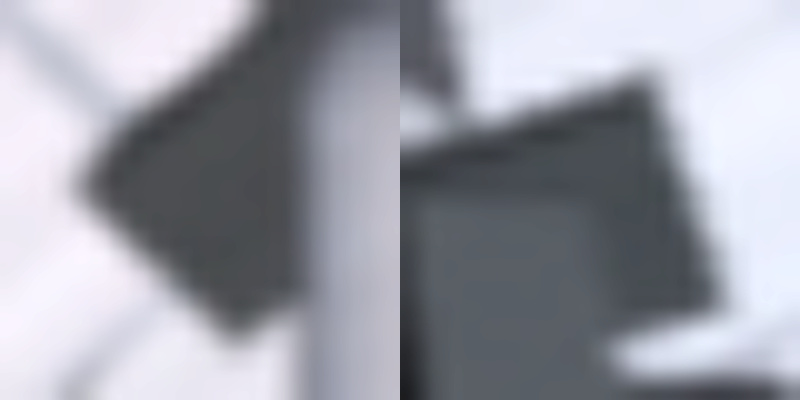

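```bash
cat > tab.py <<'E'
from h import *
import json
from scipy.optimize import least_squares
def rays(nm,pts,u0,v0):
    c=json.load(open(nm+".json"));o=[]
    for (x,y,z) in pts:o.append(ray(None,u0+x/20-.5,v0+y/20-.5,z,c)[:2]*1000)
    return np.array(o)
w3=rays("w3",[(235,345,.082),(78,187,.080),(255,15,.080),(170,98,.080)],286,248)
w4=rays("w4",[(318,303,.082),(250,72,.080),(70,130,.080),(215,345,.082),(284,190,.081)],338,220)
y3,y4=2.886,2.886-2.9645
ax=np.array([546.4,81.2])
rot=lambda t:np.array([[np.cos(t),-np.sin(t)],[np.sin(t),np.cos(t)]])
def f(p):
    d=p[:2]
    a=(w3-ax+(rot(y3)@d))@rot(p[2]); b=(w4-ax+(rot(y4)@d))@rot(p[3])
    return np.r_[a[0]-[20,3.5],a[1]-[20,-3.5],a[2,1]+3.5,a[3,1]+3.5, b[0]-[20,-3.5],b[1]-[20,3.5],b[2,1]-3.5,b[3,1]+3.5,b[4,0]-20]
s=least_squares(f,[0,0,.47,.26])
print(s.x,"turn",s.x[2]-s.x[3],"rms",np.sqrt(np.mean(s.fun**2)),s.fun.round(2))
J=s.jac;C=np.linalg.inv(J.T@J)*np.sum(s.fun**2)/(len(s.fun)-4);print(np.sqrt(C[2,2]+C[3,3]-2*C[2,3]))
for n,w in(("3",[(w3[1],w3[2])]),("4",[(w4[1],w4[2]),(w4[0],w4[3])])):
    for a,b in w:d=a-b;print(n,"edge angle",np.arctan2(d[1],d[0]))
d=w4[0]-w4[1];print("tip4",np.arctan2(d[1],d[0])+np.pi/2)
E
python3 tab.py
```

```text
[ 2.40486122 -5.227526    0.74187318  0.01486853] turn 0.7270046437370565 rms 0.8179520138424394 [-0.35 -1.01 -1.2  -0.09  1.35  0.66  0.1   0.74 -1.21  0.07 -1.2  -0.27
 -0.56]
0.10438823759222692
3 edge angle 0.5520413802169603
4 edge angle 0.2553160539215879
4 edge angle 0.34105899494229797
tip4 0.2179337744098051
```

```bash
cat >> tab.py <<'E'
print("--- free centres")
def g(p):
    a=(w3-ax-p[:2])@rot(p[2])
    return np.r_[a[0]-[20,3.5],a[1]-[20,-3.5],a[2,1]+3.5,a[3,1]+3.5]
def h(p):
    b=(w4-ax-p[:2])@rot(p[2])
    return np.r_[b[0]-[20,-3.5],b[1]-[20,3.5],b[2,1]-3.5,b[3,1]+3.5,b[4,0]-20]
for q,t in((g,.5),(h,.26)):
    s=least_squares(q,[0,0,t]);print(s.x,"off tool",rot(y3 if q is g else y4).T@s.x[:2],s.fun.round(2))
print(np.linalg.norm(w3[0]-w3[1]),np.linalg.norm(w4[0]-w4[1]),w3-ax,w4-ax)
E
python3 tab.py|sed -n '/---/,$p'
```

```text
--- free centres
[-1.78619159 -3.05611179  0.5297657 ] off tool [0.95552203 3.40841273] [-0.23 -0.59  0.23  0.28  0.11  0.2 ]
[-1.89352351  0.97912922  0.25513235] off tool [-1.96447506  0.82762497] [-0.11  0.34  0.13 -0.2  -0.2   0.07 -0.02]
6.1413828914201005 6.463395530809035 [[13.80911521  9.4442429 ]
 [17.29350136  4.3870068 ]
 [10.79290146  0.38317377]
 [13.90342613  2.30917193]] [[18.14806182  2.93876253]
 [16.7505934   9.2492747 ]
 [11.57851183  7.89929764]
 [15.18530362  1.88719422]
 [17.44630479  6.01546151]]
```

The torque step happened between 2.82 and 2.905 rad. By the torque–angle law plus the held 0.35 N m, the turning torque is now about 0.37–0.46 N m. I'll release, go back to the w3 viewpoint and compare the tab from an identical pose before deciding whether to add any.

Request:
servo_tool(delta_pos=[[0,0,0],[0,0,0],[0,0,0],[0,0,0],[0,-20,0],[0,-50,0],[0,-80,0],[0,-80,0]], delta_rot=[[0,0,0],[0,0,0],[0,0,0],[0,0,0],[0,0,0],[0,0,0],[0,0,0],[0,0,0]], jaw=[50,50,50,50,50,50,50,50])

```text
time_s: 12.27
ee_pos: [0.5485, 0.0826, 0.173]
tcp_rot: [-1.565, 0.054, -0.07]
ft_force: [0.0, 0.3, -0.4]
grip_width: 0.0498
```

Request:
servo_tool(delta_pos=[[0,0,0],[0,0,0],[0,0,0],[0,0,0],[0,0,0],[0,0,0],[0,0,0],[0,0,0],[0,0,0],[0,0,0],[0,0,0],[0,0,0]], delta_rot=[[0,-1.5,0],[0,-1.5,0],[0,-1.5,0],[0,-1.5,0],[0,-1.5,0],[0,-1.5,0],[0,-1.5,0],[0,-1.5,0],[0,-1.5,0],[0,-1.5,0],[0,-1.5,0],[0,-1.5,0]], jaw=[50,50,50,50,50,50,50,50,50,50,50,50])

```text
time_s: 13.27
ee_pos: [0.5482, 0.082, 0.1725]
tcp_rot: [-1.277, -1.111, 1.094]
ft_force: [0.9, 0.3, -0.3]
grip_width: 0.0499
```

Request:
servo_tool(delta_pos=[[0,0,0],[0,0,0],[0,0,0],[0,0,0],[0,0,0],[0,0,0],[0,0,0],[0,0,0],[0,0,0],[0,0,0],[0,0,0],[0,0,0]], delta_rot=[[0,-1.5,0],[0,-1.5,0],[0,-1.5,0],[0,-1.5,0],[0,-1.5,0],[0,-1.5,0],[0,-1.5,0],[0,-1.5,0],[0,-1.5,0],[0,-1.5,0],[0,-1.5,0],[0,-1.5,0]], jaw=[50,50,50,50,50,50,50,50,50,50,50,50])

```text
time_s: 14.27
ee_pos: [0.5479, 0.0815, 0.172]
tcp_rot: [-0.237, -2.116, 2.106]
ft_force: [0.8, 0.4, 0.6]
grip_width: 0.0498
```

```bash
python3 to.py .5453 .0803 .0881 2.886
```

```text
14.2667 pos [0.5479 0.0815 0.172 ] F [0.8177 0.3561 0.6083] M [ 0.0205  0.0552 -0.027 ] w 0.049840159302238875 q [ 0.4819  0.731  -1.148   2.0136  0.8391  0.9611  1.8207]
shift [ 3.  83.8  2.2] rot [ 0.0057  0.0402 -0.0079] yaw now 2.926168176530252
```

Request:
servo_tool(delta_pos=[[3,20,2.2],[3,40,2.2],[3,60,2.2],[3,75,2.2],[3,84,2.2],[3,84,2.2],[3,84,2.2]], delta_rot=[[0.006,0.04,-0.008],[0.006,0.04,-0.008],[0.006,0.04,-0.008],[0.006,0.04,-0.008],[0.006,0.04,-0.008],[0.006,0.04,-0.008],[0.006,0.04,-0.008]], jaw=[50,50,50,50,50,50,50])

```text
time_s: 14.85
ee_pos: [0.5451, 0.0804, 0.0878]
tcp_rot: [-0.266, -2.085, 2.085]
ft_force: [0.8, -0.1, 0.8]
grip_width: 0.05
```

```bash
python3 - <<'E'
from h import *
import json
s,r=st();print("yaw",np.arctan2(r[1,0],r[0,0]))
c=optics.calibration("wrist");I=optics.camera("wrist");cv2.imwrite("pics/raw_w5.png",I)
json.dump({k:np.array(c[k]).tolist() for k in("K","camera_from_world")},open("w5.json","w"))
a=cv2.imread("pics/raw_w3.png")
z=lambda im,u,v,n,m=1.4:cv2.convertScaleAbs(cv2.resize(im[v:v+n,u:u+n],(400,400),interpolation=cv2.INTER_CUBIC),alpha=m)
cv2.imwrite("pics/cmp.png",np.hstack([z(a,276,240,40,1.6),z(I,276,240,40,1.6)]))
E
```

```text
14.85 pos [0.5451 0.0804 0.0878] F [ 0.7767 -0.1134  0.8213] M [0.0553 0.0326 0.0231] w 0.04995476166407139 q [ 0.402   0.8227 -1.0245  2.0741  0.9875  0.8483  1.6597]
yaw 2.8864354034363395
```

View pics/cmp.png

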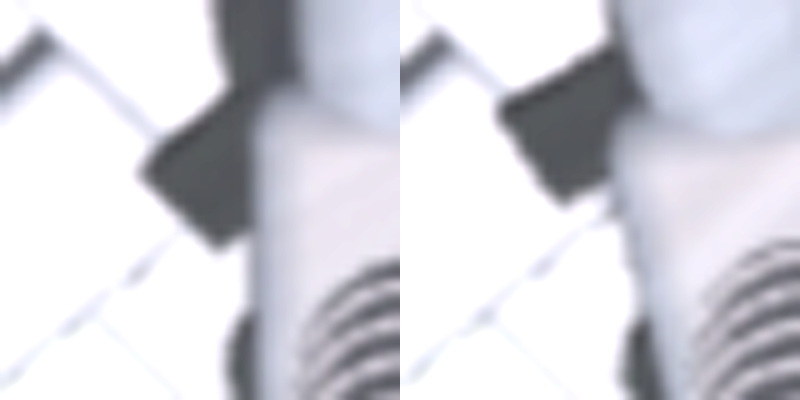

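From the same pose, the tab's corners moved (140,173)→(98,105) and (218,248)→(165,206): about 4 mm, or 0.2 rad. That means about 0.44 N m, so no more tightening. I'll retreat, and check the hex nut in the same pair of images.

Request:
servo_tool(delta_pos=[[0,-20,0],[0,-50,0],[0,-90,0],[0,-130,0],[0,-160,0],[0,-160,0]], delta_rot=[[0,0,0],[0,0,0],[0,0,0],[0,0,0],[0,0,0],[0,0,0]], jaw=[50,50,50,50,50,50])

```text
time_s: 15.4
ee_pos: [0.5475, 0.0826, 0.2554]
tcp_rot: [-0.277, -2.093, 2.086]
ft_force: [0.3, 1.3, -0.2]
grip_width: 0.0499
```

```bash
python3 - <<'E'
from h import *
import json
st()
for nm,L in(("w3",[(140,173,.080),(218,248,.082)]),("w5",[(98,105,.080),(165,206,.082)])):
    c=json.load(open(nm+".json"));p=np.array([ray(None,276+x/10-.5,240+y/10-.5,z,c)[:2] for x,y,z in L])*1000
    m=p.mean(0);print(nm,m);globals()[nm]=m
print("tab tip moved mm",np.linalg.norm(w5-w3),"angle",2*np.arcsin(np.linalg.norm(w5-w3)/2/20))
a=cv2.imread("pics/raw_w3.png");b=cv2.imread("pics/raw_w5.png")
z=lambda im:cv2.convertScaleAbs(cv2.resize(im[200:280,276:356],(400,400),interpolation=cv2.INTER_CUBIC),alpha=1.4)
t=optics.camera("top");cv2.imwrite("pics/t2.png",t);t0=cv2.imread("pics/t.png")
d=cv2.absdiff(t,t0).max(2)
for n,u,v in(("obj",196,211),("dish",435,245),("rack",441,153)):print(n,d[v-35:v+35,u-35:u+35].max(), (d[v-35:v+35,u-35:u+35]>25).sum())
cv2.imwrite("pics/fin.png",np.hstack([z(a),z(b)]))
E
```

```text
15.4 pos [0.5475 0.0826 0.2554] F [ 0.3376  1.2737 -0.2337] M [ 0.1011 -0.0654 -0.037 ] w 0.04985049373034417 q [ 0.5398  0.6318 -1.222   1.9296  0.6885  1.0721  1.9099]
w3 [561.8646  87.9706]
w5 [563.2001  83.7454]
tab tip moved mm 4.4312299005318785 angle 0.22201719710818432
obj 17 0
dish 116 3308
rack 113 1100
```

View pics/fin.png

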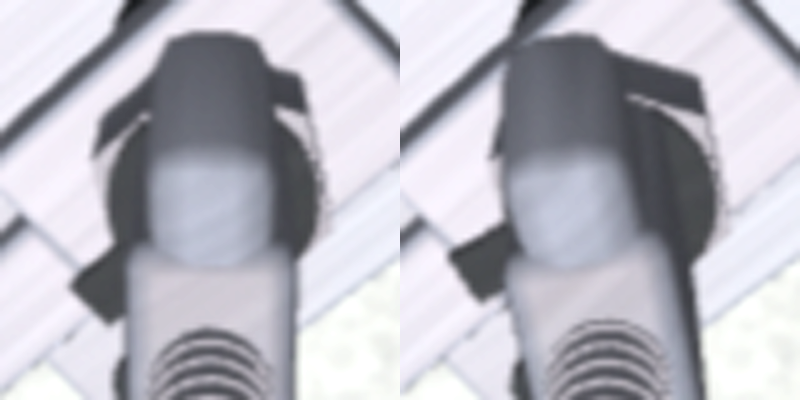

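The hex nut's right corner is at (303,75) in the left image and (303,78) in the right, so it hasn't turned. The tab is at 0.22 rad, about 0.46 N m. The differences at the dish and rack may just be the arm in view, so I'm checking that.

View pics/t2.png

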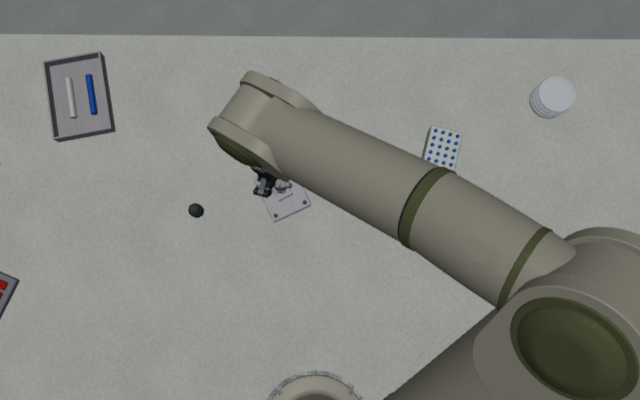

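The arm's elbow covers the dish and part of the rack from above. The scene camera can confirm they haven't moved.

```bash
python3 - <<'E'
from h import *
a=cv2.imread("pics/s.png");b=optics.camera("scene")
d=cv2.absdiff(a,b).max(2)
for n,u,v,w in(("obj",422,325,20),("dish",300,144,22),("rack",221,168,32)):print(n,(d[v-w:v+w,u-w:u+w]>25).sum(),d[v-w:v+w,u-w:u+w].max())
k=lambda i:i[90:290,150:350]
cv2.imwrite("pics/sc.png",cv2.resize(np.hstack([k(a),k(b)]),None,fx=2,fy=2))
E
```

```text
obj 0 17
dish 722 95
rack 0 13
```

View pics/sc.png

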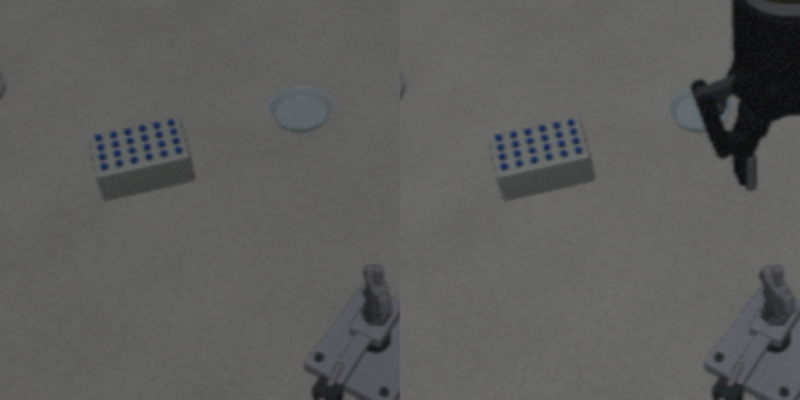

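The dish's left edge is at (270,108) before and (670,108) now, which is the same place with the gripper partly in front of it. The rack and objective pixels are unchanged. Handing in.

```bash
python3 -c "
from station import ticket;print(ticket.hand_in())"
```

```text
the job is handed in; nothing more can be done
None
```

The wing nut is run down onto the lock washer, tightened to roughly 0.4–0.45 N m, and let go. The job was handed in at about 15.5 s of the 64 s allowed.

- **Tightening:** I turned the nut 2.96 rad clockwise in one grasp. It met the washer between about 2.73 and 2.9 rad. With the nut stopped, the wrist then read 0.35 N m.
- **Torque, where the checks disagree:** the held torque and turn angle suggest about 0.37–0.40 N m. The washer tab moved about 4.4 mm at its tip (0.22 rad), which suggests about 0.46 N m. Either way it is well below the 0.65 N m at which the hex nut starts to turn. I could not settle which figure is closer.
- **Hex nut:** images from the same camera pose before and after show its corner in the same place, so it has not turned.
- **Bystanders:** the tip rack and objective look unchanged in the scene camera. The gripper partly hid the dish, but its visible left edge had not moved.
- **Gripper:** it is open and about 0.17 m above where it gripped, touching nothing.

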